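# Clear the smoothing stick and hold the bulla under the tamp

## Robot

A 6-joint arm with a two-finger parallel gripper is mounted at the origin on the work surface. World frame = base frame: x ahead of the robot, y to its left, z up, the work surface at z = 0. Lengths are in m, angles in rad, forces in N, time in s.
With the tool pointing down it reaches from about 0.375 to 0.975 m from the base axis. Payload 3.8 kg.
Tool frame: the origin (TCP) lies midway between the tips of the shut fingers; the grasp point (between the pads) lies 19 mm behind it; z points along the fingers, y is the line along which they close (so a half turn about z gives the same grasp; the last joint's range is limited). The gripper opens to 85 mm and grips with 20 to 120 N. Pads are 22 mm wide; open, the fingers measure 114 mm over their backs; the gripper's body (76 mm by 85 mm) begins 54 mm behind the grasp point. The pads swing forward as they close: fully open they stand 13 mm farther back than shut.
Start: joints at [1.147, 0.264, 1.604, -0, 1.274, -0.037], TCP at [0.255, 0.625, 0.231] pointing down, gripper open.
Joint ranges: [-2.63, 2.63], [-0.94, 2.18], [0.31, 2.57], [-1.31, 4.45], [0, 2.66], [-2.55, 2.55]. Speed limits (rad/s): [2.57, 2.57, 3.14, 3.14, 3.14, 3.14].

## Interface

Orientations are given as a rotation vector (axis times angle).
In Python, from workcell import bot, imaging gives the robot as it stands.
- The arm moves only by the tool step_arm, never from a script. Its argument "series" is a list of rows, each an object of numbers: "grip": the closure, from -1 (fully open) to 1 (shut); "x", "y", "z": the shift along the tool's x, y, z normalised to -1 to 1, where 1 is 500 mm; "ax", "ay", "az": the turn, a rotation vector about the tool's x, y, z normalised to -1 to 1, where 1 is 30 degrees. A call has 1 to 12 rows; each row is the pose to reach, as a shift and turn from the pose commanded when the call began, along the tool's axes at that moment; what a row does not reach only later rows make up. A row lasts 1/10 s, in which the tool goes at most 50 mm and 8.59 degrees, less where a joint would pass 70% of its speed; a pose out of reach is approached as far as the arm can. A call with a number of a shift or a turn outside -1 to 1 is refused whole. A call with a gripper value outside its range is refused whole. The fingers move at their own pace and stop on an object; "force" is the grip in N (left out, the last holds). Time passes only in rows, so rows that repeat a pose let the fingers close. It gives the time, the measured TCP pose, the force, the opening and the grip force at its end, in the units of the state.
- bot.read_state(): the state, without advancing time (a new reading comes with each control period).
- imaging.read_camera(name): name is "side" or "top" or "wrist"; returns a dict with "img" (400x640x3 uint8, red, green, blue), "fx", "fy", "cx", "cy" (pixels), "k1" (the pictures are not rectified: a ray, as slopes to the right and down, at radius r is drawn at 1 + k1 r^2 times it, then the intrinsics apply), "R" (3x3) and "t" (3): a world point X has camera coordinates R X + t. Camera axes: x right, y down, z forward; pixel columns grow to the right and rows downward; lengths in m; the calibration is good to about 2 mm. A picture is of the moment at which its call begins. There is no depth.
- bot.finish_job(): hands the job in; it is judged then, once.
The state is a dict: "time": time; "q": joint angles; "joint_vel": joint speeds; "joint_torque": joint torques, N m; "tool_pos": TCP position; "tcp_rot": TCP orientation; "wrist_force": force on the tool from outside, world axes, zero at the start; "torque": the same for the moment, N m; "width": opening from 0.0 (shut) to 1.0 (fully open); "grip_force": force on a finger pad.
Only numpy, scipy, OpenCV 4.12 (cv2) and the standard library are available. Lean on these libraries where they do the work, as an engineer would, in place of code of your own. Each camera call takes 0.05 s, during which the arm holds its last target. There are 200 camera calls.

## Task

A smoothing stick has been left across the lead bulla in the sprung cradle: lay it, without dropping it, flat on the clear half of the tool board, wholly on the board, parallel to the two sticks there and with its narrow blade pointing the same way. Then take the tamp with the oblong foot and, keeping it upright, set its foot in the middle of the bulla's face inside the raised rim, lengthwise along the bulla, and press gently until the cradle has sunk about half of its 12 mm travel, never to the bottom. Finish while still gripping and holding the tamp like that, still and steady, with the hand clear of the cradle; leave everything else where it stands.

Things in the scene. Friction and masses are not known exactly. Their poses are not given: they have to be found in the camera images.
- stand: Fixed blackened iron cradle: base 100 (x) x 80 (y) x 22 mm, origin under its centre. A sprung pan 92 x 72 mm (top 40 mm up) carries a fixed grey lead bulla, a round-ended oblong 66 mm long (x), 46 wide (y), flat face 46 mm up, with a raised rim 5 mm wide, top 48.5 mm up; clear inside the rim 56 x 36 mm. Pan and bulla sink straight down together.
- cradle (a joint): How far pan and bulla have sunk, in m: 0 at rest (top), 0.012 at the bottom stop. Spring: starts to move at about 2.3 N, half way (0.006) takes about 7 N, the bottom is reached at about 12 N.
- bulla_face (a point): Centre of the bulla's flat face, 46 mm above the table at rest, sinking with the pan; x along the bulla's length (the same direction as the stand's x), z up.
- board: Pale flat plywood tool board without edges, fixed, 230 (x) x 160 (y) x 10 mm; origin under its centre, top at 10 mm. Two sticks lie along x on its -y half (at about y = -63 and -33 mm, x = -20 mm), blades towards +x; the +y half (y 0 to 80 mm) is clear.
- stick: Wooden smoothing stick, 30 g, lying across the bulla with its underside on the rim (48.5 mm up). Bar 100 mm long (x), 16 wide (y), 12 thick; from the bar's +x end goes a narrow blade 45 mm long, 7 wide, 6 thick, flush with the underside. Origin at the centre of the bar's underside; x towards the blade, z up.
- stick_tip (a point): End of the blade of that stick: 95 mm from the body's origin along +x, 3 mm above the underside.
- tamp: Wooden tamp with the oblong foot, 120 g, standing upright, 100 mm tall. Foot: round-ended oblong 40 mm long (x), 24 wide (y), 18 high. Above it a flat upright handle 24 (x) x 14 mm (y), from 18 to 100 mm up, to be gripped across its 14 mm. Origin at the centre of the foot's underside, z up along the handle; either end of the foot may face either way.
- round_tamp: Another wooden tamp, 100 mm tall, with round foot 36 mm across and round turned handle; it and the oblong-footed tamp may stand in each other's place. To be left alone. Origin at the centre of its underside.
- fellow_a: Stick of the same shape as the one to be laid, lying on the board's outer part; same axes. To be left alone.
- fellow_b: Stick of the same shape lying on the board next to the first, nearer the middle; same axes. To be left alone.
- dish: Terracotta dish, 100 mm across, 30 mm high, origin under its centre. To be left alone.
- spare_bulla: Loose round lead bulla, 40 mm across, 8 mm thick, origin under its centre. To be left alone.
- weight: Blackened iron weight with a knob, 56 mm across, 58 mm tall, origin under its centre. To be left alone.
- die: Brass seal die standing on its 40 mm face, with a ring loop on top, 66 mm tall, origin under its centre. To be left alone.
Things that resemble listed ones, but are neither listed nor needed, are in the scene too. What is shaped like the tamp but green is not meant.

How it is judged:
On the way, in this order (a step that is already met when the one before it is completed fails the run):
1. the stick lies flat and released on the clear half of the board, parallel to the others, blade the same way (z of stick in the frame of board between 0.004 and 0.014 m and angle between stick's own z axis and vertical below 0.08 rad and angle between the x axis of stick and the x axis of board, either way round below 0.2 rad and x of stick in the frame of board between -0.066 and 0.024 m and y of stick in the frame of board between -0.008 and 0.072 m and x of stick_tip in the frame of board above 0 m and contact force between the fingers and stick below 0.05 N and linear speed of stick below 0.02 m/s), for 0.3 s.
2. the tamp is held upright and lengthwise on the bulla's face, cradle pressed about half way (value of joint cradle between 0.0025 and 0.0095 m and contact force between tamp and stand between 2 and 16 N and x of tamp in the frame of bulla_face between -0.006 and 0.006 m and y of tamp in the frame of bulla_face between -0.006 and 0.006 m and z of tamp in the frame of bulla_face between -0.003 and 0.003 m and angle between tamp's own z axis and vertical below 0.1 rad and angle between the x axis of tamp and the x axis of stand, either way round below 0.17 rad and contact force between the fingers and tamp above 2 N and linear speed of tamp below 0.01 m/s and contact force between the arm and stand below 0.05 N), for 0.5 s.
At the end, for the whole second after the job is handed in: Stick released at rest, flat on the board's clear half, parallel within 0.2 rad, blade to the board's +x. Gripped tamp upright within 0.1 rad, foot flat and within 6 mm of the face centre, along the bulla within 0.17 rad, still; cradle sunk 2.5 to 9.5 mm, push 2 to 16 N, arm off the cradle (all of step 1 and all of step 2); the arm keeps its last pose, push and grip.
It fails at once if a bystander (other sticks, round tamp, dish, spare bulla, weight, die) moved more than 25 mm (distance of any of fellow_a, fellow_b, round_tamp, dish, spare_bulla, weight, die from where it was at the start of the episode above 0.025 m).
It fails at once if the stick is dropped or thrown (contact force between the fingers and stick below 0.01 N and linear speed of stick above 0.6 m/s).
It fails at once if the cradle is pressed to its bottom stop or with more than 20 N by the tamp (value of joint cradle above 0.0117 m or contact force between tamp and stand above 20 N).
It also fails if it takes over 59 s, if anything falls off the work surface, if the arm or the gripper's body presses on something with over 40 N, if the wrist force passes 120 N, or if a joint passes its speed limit or range.

## Working session

There is one attempt and no reset: what is moved stays moved. The work goes in short steps, Python scripts to look and compute and a tool call to move; the robot and the scene stay as the last step left them, time stands still between calls to the robot, and variables do not carry over. Pictures are saved under pics/ and viewed, at most 10 in all, crops included, and the job is handed in when it is done.

Besides the shell and the picture viewer there is one more tool, called after "Call:" by a JSON object that holds its "method" and its "body", one argument or row to a line. step_arm: Moves the arm, as the interface text tells. Scaled input: -1 to 1 covers 500 mm each way for a shift and 30 degrees each way for a turn. Its arguments: {"type":"object","properties":{"series":{"type":"array","items":{"type":"object","properties":{"grip":{"type":"number"},"x":{"type":"number","minimum":-1,"maximum":1},"y":{"type":"number","minimum":-1,"maximum":1},"z":{"type":"number","minimum":-1,"maximum":1},"ax":{"type":"number","minimum":-1,"maximum":1},"ay":{"type":"number","minimum":-1,"maximum":1},"az":{"type":"number","minimum":-1,"maximum":1}}}},"force":{"type":"number"}},"required":["series"]}

```bash
mkdir -p pics
cat > h.py <<'E'
import numpy as np, cv2
from workcell import bot, imaging
from scipy.spatial.transform import Rotation as Ro
def cam(n,save=None):
    c=imaging.read_camera(n)
    if save: cv2.imwrite('pics/'+save+'.png',c['img'][:,:,::-1])
    return c
def ray(c,u,v):
    d=np.array([(u-c['cx'])/c['fx'],(v-c['cy'])/c['fy']]);s=d.copy()
    for _ in range(20): s=d/(1+c['k1']*(s@s))
    R=np.array(c['R']);return -R.T@np.array(c['t']),R.T@np.array([s[0],s[1],1])
def atz(c,u,v,z):
    o,d=ray(c,u,v);return o+d*(z-o[2])/d[2]
def proj(c,X):
    p=np.array(c['R'])@np.array(X)+np.array(c['t']);s=p[:2]/p[2];s=s*(1+c['k1']*(s@s))
    return np.array([s[0]*c['fx']+c['cx'],s[1]*c['fy']+c['cy']])
def delta(pos,s=None):
    s=s or bot.read_state();R=Ro.from_rotvec(s['tcp_rot'])
    return R.inv().apply(np.array(pos)-s['tool_pos'])/0.5
E
python3 - <<'E'
from h import *
import pickle
for n in('top','side'):
    c=cam(n,n+'0');pickle.dump(c,open(n+'.pkl','wb'));o,_=ray(c,320,200);print(n,o,c['fx'],c['k1'])
s=bot.read_state();print(s['time'],s['tool_pos'],Ro.from_rotvec(s['tcp_rot']).as_matrix().round(3),s['width'])
E
```

```text
top [ 0.39393473 -0.03396084  0.84541069] 403.9997799334408 -0.10256435689797538
side [0.37446504 0.64765086 0.89252571] 509.0587554193198 -0.13924292306964844
0.1 [0.25434142 0.62451615 0.23006924] [[-0.926  0.377 -0.001]
 [ 0.377  0.926 -0.002]
 [ 0.    -0.002 -1.   ]] 1.0008291300563998
```

View pics/top0.png

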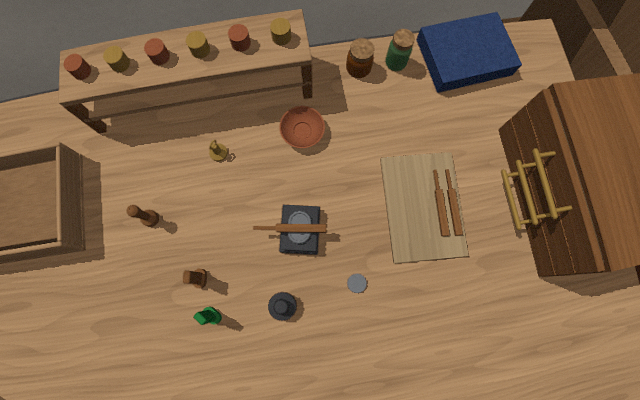

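View pics/side0.png

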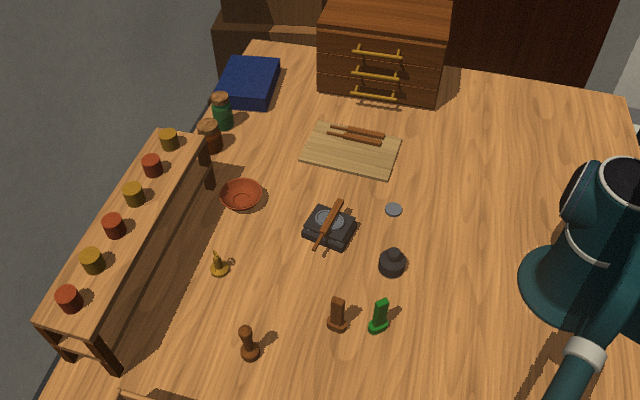

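The top view shows the cradle at (300,230), with the stick across it and its blade end at (254,228). The board is at (425,207), with the blades of its two sticks pointing up in the image. There are three tamp-like things in the top view:
- (197,278): flat handle and oblong foot, brown. This fits the description.
- (145,215): round handle and foot, so it is the round tamp.
- (208,316): green, so it is not meant.

I'll confirm with enlarged crops.

Run:
```python
from h import *
import pickle
t=pickle.load(open('top.pkl','rb'));s=pickle.load(open('side.pkl','rb'))
I=lambda c:c['img'][:,:,::-1]
r=lambda im:cv2.resize(im,(400,300),interpolation=cv2.INTER_CUBIC)
a=r(I(t)[190:265,245:345]);b=r(I(t)[240:330,150:270]);d=r(I(t)[148:268,370:530]);e=r(I(s)[285:360,310:410])
cv2.imwrite('pics/m.png',np.vstack([np.hstack([a,b]),np.hstack([d,e])]))
for n,(u,v),z in [('brd',(382,158),.01),('brd',(452,153),.01),('brd',(468,256),.01),('brd',(396,262),.01),('blade',(254,228),.051),('barend',(327,229),.0605),('tampfoot',(200,279),.018),('fa blade',(447,171),.016),('fa end',(458,235),.022),('dish',(302,127),.03),('weight',(282,306),.0),('rt',(155,218),0)]:
    print(n,atz(t,u,v,z).round(3))
```

```text
brd [ 0.643 -0.226  0.01 ]
brd [ 0.629 -0.383  0.01 ]
brd [ 0.403 -0.362  0.01 ]
brd [ 0.418 -0.209  0.01 ]
blade [0.53  0.064 0.051]
barend [ 0.503 -0.078  0.06 ]
tampfoot [0.45  0.191 0.018]
fa blade [ 0.589 -0.359  0.016]
fa end [ 0.449 -0.347  0.022]
dish [ 0.735 -0.065  0.03 ]
weight [0.37  0.036 0.   ]
rt [0.595 0.279 0.   ]
```

View pics/m.png

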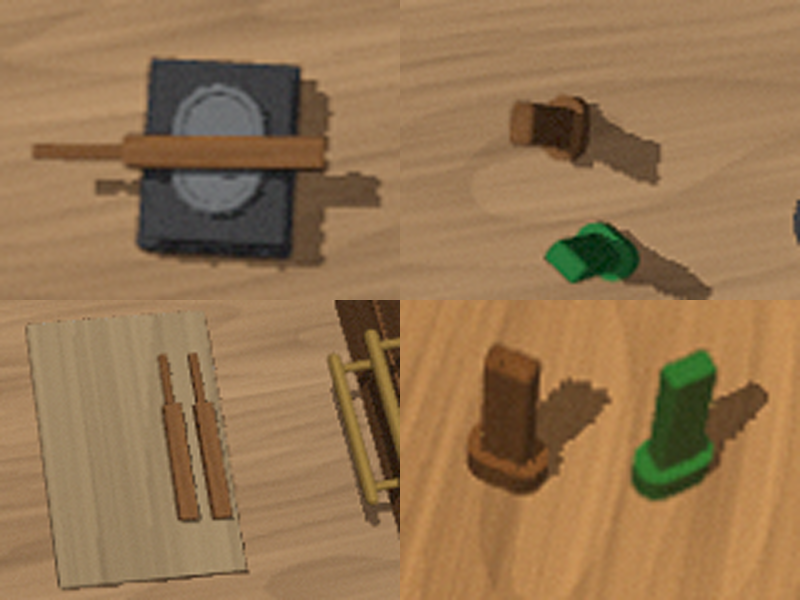

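The crop confirms it: the brown tamp at top (197,278) has the flat handle and oblong foot. Next I'll compute the grasp pose for the stick and the approach.

Run:
```python
from h import *
import pickle
t=pickle.load(open('top.pkl','rb'));c=pickle.load(open('side.pkl','rb'))
a=atz(t,276,227.5,.0605);b=atz(t,326.5,227.75,.0605);m=(a+b)/2;d=a-b
print(a,b,m,np.linalg.norm(d),np.degrees(np.arctan2(d[1],d[0])))
print('side px of centre',proj(c,m),proj(c,a),proj(c,b))
pan=[atz(t,u,v,.04)[:2] for u,v in[(283,205),(319.75,207),(317.75,254.5),(280.5,250.75)]];print(np.round(pan,3))
print('bulla',atz(t,299.75,227,.0485))
s=bot.read_state();m[2]=.2;print(delta(m))
```

```text
[0.52224376 0.01996644 0.0605    ] [ 0.50529458 -0.07754844  0.0605    ] [ 0.51376917 -0.028791    0.0605    ] 0.09897690426511668 80.13985692735868
side px of centre [332.28482563 213.7175426 ] [322.99027102 230.60169542] [341.07692458 197.73240502]
[[ 0.569  0.001]
 [ 0.552 -0.073]
 [ 0.458 -0.052]
 [ 0.478  0.019]]
bulla [ 0.51735973 -0.02599169  0.0485    ]
[-0.97344306 -1.01420856  0.06211472]
```

Call:
{"method": "step_arm", "body": {
  "series": [
    {"x":-0.973,"y":-1.0,"z":0.06,"az":1},
    {"x":-0.973,"y":-1.0,"z":0.06,"az":1},
    {"x":-0.973,"y":-1.0,"z":0.06,"az":1},
    {"x":-0.973,"y":-1.0,"z":0.06,"az":1},
    {"x":-0.973,"y":-1.0,"z":0.06,"az":1},
    {"x":-0.973,"y":-1.0,"z":0.06,"az":1},
    {"x":-0.973,"y":-1.0,"z":0.06,"az":1},
    {"x":-0.973,"y":-1.0,"z":0.06,"az":1},
    {"x":-0.973,"y":-1.0,"z":0.06,"az":1},
    {"x":-0.973,"y":-1.0,"z":0.06,"az":1},
    {"x":-0.973,"y":-1.0,"z":0.06,"az":1},
    {"x":-0.973,"y":-1.0,"z":0.06,"az":1}
  ]
}}

```text
validation failed for argument at $.se...
```

Call:
{"method": "step_arm", "body": {
  "series": [
    {"az":1,"grip":-0.1},
    {"az":1,"grip":-0.1},
    {"az":1,"grip":-0.1},
    {"az":1,"grip":-0.1},
    {"az":1,"grip":-0.1}
  ]
}}

```text
validation failed for argument at $.se...
```

Call:
{"method": "step_arm", "body": {
  "series": [
    {"x":-0.97,"y":-1.0,"z":0.06,"ax":0,"ay":0,"az":1,"grip":-1}
  ]
}}

```text
time: 0.2
tool_pos: [0.2718, 0.5819, 0.228]
tcp_rot: [-0.831, -3.028, -0.002]
wrist_force: [1.2, -1.1, -0.3]
width: 1.0
grip_force: 0.0
```

```bash
cat > d.py <<'E'
import sys
from h import *
x,y,z,yaw=map(float,sys.argv[1:5]);s=bot.read_state()
R=Ro.from_rotvec(s['tcp_rot']);T=np.radians(yaw);ey=np.array([np.cos(T),np.sin(T),0]);ez=np.array([0,0,-1.]);M=np.stack([np.cross(ey,ez),ey,ez],1)
rv=np.degrees((R.inv()*Ro.from_matrix(M)).as_rotvec())/30
print('shift',delta([x,y,z],s).round(3),'turn',rv.round(3),'pos',np.round(s['tool_pos'],4),'q',np.round(s['q'],2),'t',s['time'],'wf',s['wrist_force'],'w',s['width'],s['grip_force'])
E
python3 d.py .5138 -.0288 .2 -10
```

```text
shift [-1.04  -0.803  0.053] turn [-0.    -0.004  2.31 ] pos [0.2718 0.5819 0.228 ] q [1.09 0.2  1.68 0.   1.25 0.06] t 0.2 wf [ 1.17536087 -1.12712975 -0.29554387] w 0.9996903401035713 0.0
```

Call:
{"method": "step_arm", "body": {
  "series": [
    {"x":-1,"y":-0.77,"z":0.05,"ax":0,"ay":0,"az":1,"grip":-1},
    {"x":-1,"y":-0.77,"z":0.05,"ax":0,"ay":0,"az":1,"grip":-1},
    {"x":-1,"y":-0.77,"z":0.05,"ax":0,"ay":0,"az":1,"grip":-1},
    {"x":-1,"y":-0.77,"z":0.05,"ax":0,"ay":0,"az":1,"grip":-1},
    {"x":-1,"y":-0.77,"z":0.05,"ax":0,"ay":0,"az":1,"grip":-1},
    {"x":-1,"y":-0.77,"z":0.05,"ax":0,"ay":0,"az":1,"grip":-1},
    {"x":-1,"y":-0.77,"z":0.05,"ax":0,"ay":0,"az":1,"grip":-1},
    {"x":-1,"y":-0.77,"z":0.05,"ax":0,"ay":0,"az":1,"grip":-1},
    {"x":-1,"y":-0.77,"z":0.05,"ax":0,"ay":0,"az":1,"grip":-1},
    {"x":-1,"y":-0.77,"z":0.05,"ax":0,"ay":0,"az":1,"grip":-1},
    {"x":-1,"y":-0.77,"z":0.05,"ax":0,"ay":0,"az":1,"grip":-1},
    {"x":-1,"y":-0.77,"z":0.05,"ax":0,"ay":0,"az":1,"grip":-1}
  ]
}}

```text
time: 1.4
tool_pos: [0.4945, 0.0195, 0.2051]
tcp_rot: [-1.589, -2.71, -0.0]
wrist_force: [0.9, 1.5, -0.0]
width: 1.001
grip_force: 0.0
```

Call:
{"method": "step_arm", "body": {
  "series": [
    {"x":0,"y":0,"z":0,"ax":0,"ay":0,"az":1,"grip":-0.1},
    {"x":0,"y":0,"z":0,"ax":0,"ay":0,"az":1,"grip":-0.1},
    {"x":0,"y":0,"z":0,"ax":0,"ay":0,"az":1,"grip":-0.1},
    {"x":0,"y":0,"z":0,"ax":0,"ay":0,"az":1,"grip":-0.1}
  ]
}}

```text
time: 1.8
tool_pos: [0.494, 0.0211, 0.2048]
tcp_rot: [-2.242, -2.2, 0.001]
wrist_force: [-0.2, 1.1, -0.3]
width: 0.552
grip_force: 0.0
```

```bash
python3 d.py .5138 -.0288 .2 -10
```

```text
shift [-0.099  0.041  0.01 ] turn [-0.002  0.     0.297] pos [0.494  0.0211 0.2048] q [-0.01 -0.06  2.01  0.    1.19  0.01] t 1.8 wf [-0.17137355  1.14619417 -0.27078763] w 0.5517725517719514 0.0
```

Call:
{"method": "step_arm", "body": {
  "series": [
    {"x":-0.1,"y":0.04,"z":0.09,"ax":0,"ay":0,"az":0.3,"grip":-0.1},
    {"x":-0.1,"y":0.04,"z":0.09,"ax":0,"ay":0,"az":0.3,"grip":-0.1},
    {"x":-0.1,"y":0.04,"z":0.09,"ax":0,"ay":0,"az":0.3,"grip":-0.1},
    {"x":-0.1,"y":0.04,"z":0.09,"ax":0,"ay":0,"az":0.3,"grip":-0.1}
  ]
}}

```text
time: 2.2
tool_pos: [0.5132, -0.0286, 0.1598]
tcp_rot: [-2.401, -2.023, 0.002]
wrist_force: [0.2, 0.6, -0.1]
width: 0.551
grip_force: 0.0
```

```bash
python3 - <<'E'
from h import *
import pickle
c=cam('wrist','w1');pickle.dump(c,open('w1.pkl','wb'))
for p in [(.5222,.02,.0605),(.5053,-.0775,.0605),(.5138,-.0288,.0605)]: print(proj(c,p))
E
python3 d.py .5138 -.0288 .051 -10
```

```text
[322.35243732 145.09672289]
[321.94995804 253.91545836]
[322.20609334 202.49735203]
shift [-0.001  0.     0.219] turn [-0.001 -0.001  0.009] pos [ 0.5137 -0.0284  0.1606] q [-0.1   0.02  2.02  0.    1.11  0.07] t 2.25 wf [ 0.79863518 -0.34122462  0.15210803] w 0.5516803264205257 0.0
```

View pics/w1.png

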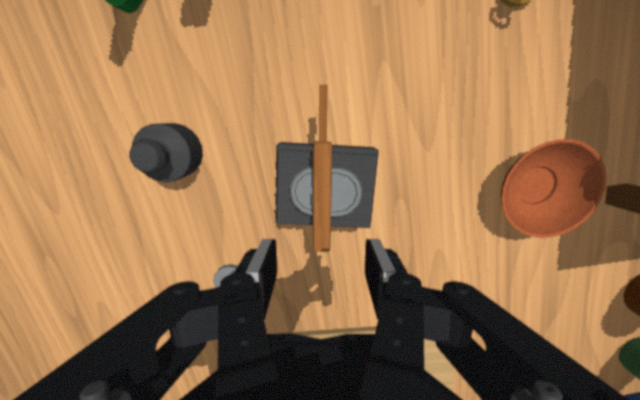

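Call:
{"method": "step_arm", "body": {
  "force": 25,
  "series": [
    {"x":0.01,"y":0,"z":0.1,"ax":0,"ay":0,"az":0,"grip":-0.1},
    {"x":0.01,"y":0,"z":0.16,"ax":0,"ay":0,"az":0,"grip":-0.1},
    {"x":0.01,"y":0,"z":0.19,"ax":0,"ay":0,"az":0,"grip":-0.1},
    {"x":0.01,"y":0,"z":0.205,"ax":0,"ay":0,"az":0,"grip":-0.1},
    {"x":0.01,"y":0,"z":0.217,"ax":0,"ay":0,"az":0,"grip":-0.1},
    {"x":0.01,"y":0,"z":0.217,"ax":0,"ay":0,"az":0,"grip":0.3},
    {"x":0.01,"y":0,"z":0.217,"ax":0,"ay":0,"az":0,"grip":1},
    {"x":0.01,"y":0,"z":0.217,"ax":0,"ay":0,"az":0,"grip":1},
    {"x":0.01,"y":0,"z":0.217,"ax":0,"ay":0,"az":0,"grip":1},
    {"x":0.01,"y":0,"z":0.217,"ax":0,"ay":0,"az":0,"grip":1},
    {"x":0.01,"y":0,"z":0.217,"ax":0,"ay":0,"az":0,"grip":1}
  ]
}}

```text
time: 3.35
tool_pos: [0.5157, -0.0238, 0.0527]
tcp_rot: [2.401, 2.023, 0.003]
wrist_force: [1.8, 1.2, 2.2]
width: 0.18
grip_force: 27.3
```

Call:
{"method": "step_arm", "body": {
  "series": [
    {"x":0,"y":0,"z":-0.02,"ax":0,"ay":0,"az":0,"grip":1},
    {"x":0,"y":0,"z":-0.06,"ax":0,"ay":0,"az":0,"grip":1},
    {"x":0,"y":0,"z":-0.1,"ax":0,"ay":0,"az":0,"grip":1},
    {"x":0,"y":0,"z":-0.12,"ax":0,"ay":0,"az":0,"grip":1},
    {"x":0,"y":0,"z":-0.12,"ax":0,"ay":0,"az":0,"grip":1}
  ]
}}

```text
time: 3.85
tool_pos: [0.5159, -0.024, 0.1137]
tcp_rot: [2.4, 2.023, 0.004]
wrist_force: [0.6, -0.2, -0.9]
width: 0.174
grip_force: 27.0
```

```bash
python3 d.py .506 -.256 .08 -95.3
python3 - <<'E'
from h import *
cv=cam('wrist')['img'][:,:,::-1];sd=cam('side')['img'][:,:,::-1]
cv2.imwrite('pics/w2.png',np.hstack([cv2.resize(cv[60:360,170:470],(400,400)),cv2.resize(sd[120:280,260:420],(400,400))]))
E
```

```text
shift [-0.461  0.059  0.068] turn [ 0.005 -0.005  2.851] pos [ 0.5159 -0.024   0.1137] q [-0.09  0.07  2.06 -0.    1.01  0.08] t 3.85 wf [ 0.56415819 -0.18341224 -0.87392958] w 0.17360525132746266 27.01768934726715
```

View pics/w2.png

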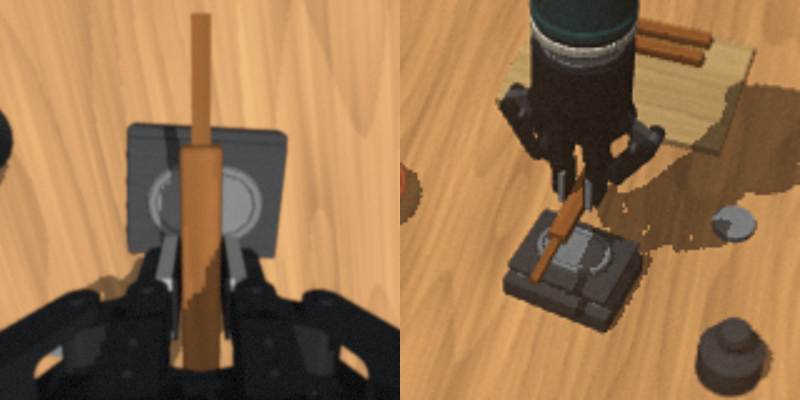

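The picture shows the stick held straight between the fingers and clear of the bulla. Next I carry it to the board and turn it.

Call:
{"method": "step_arm", "body": {
  "series": [
    {"x":-0.08,"y":0.01,"z":0,"ax":0,"ay":0,"az":0.2,"grip":1},
    {"x":-0.16,"y":0.02,"z":0,"ax":0,"ay":0,"az":0.4,"grip":1},
    {"x":-0.24,"y":0.03,"z":0,"ax":0,"ay":0,"az":0.6,"grip":1},
    {"x":-0.32,"y":0.04,"z":0,"ax":0,"ay":0,"az":0.8,"grip":1},
    {"x":-0.4,"y":0.05,"z":0,"ax":0,"ay":0,"az":1,"grip":1},
    {"x":-0.46,"y":0.06,"z":0,"ax":0,"ay":0,"az":1,"grip":1}
  ]
}}

```text
time: 4.55
tool_pos: [0.5038, -0.2573, 0.1102]
tcp_rot: [-2.845, -1.328, 0.003]
wrist_force: [-0.0, 0.3, 0.8]
width: 0.176
grip_force: 27.0
```

Call:
{"method": "step_arm", "body": {
  "series": [
    {"x":0,"y":0,"z":0,"ax":0,"ay":0,"az":0.25,"grip":1},
    {"x":0,"y":0,"z":0,"ax":0,"ay":0,"az":0.5,"grip":1},
    {"x":0,"y":0,"z":0,"ax":0,"ay":0,"az":0.75,"grip":1},
    {"x":0,"y":0,"z":0,"ax":0,"ay":0,"az":1,"grip":1}
  ]
}}

```text
time: 4.95
tool_pos: [0.5039, -0.2552, 0.11]
tcp_rot: [-3.092, -0.543, 0.004]
wrist_force: [0.0, -0.6, -1.1]
width: 0.176
grip_force: 27.0
```

Call:
{"method": "step_arm", "body": {
  "series": [
    {"x":0,"y":0,"z":0,"ax":0,"ay":0,"az":0.25,"grip":1},
    {"x":0,"y":0,"z":0,"ax":0,"ay":0,"az":0.5,"grip":1},
    {"x":0,"y":0,"z":0,"ax":0,"ay":0,"az":0.75,"grip":1},
    {"x":0,"y":0,"z":0,"ax":0,"ay":0,"az":0.85,"grip":1},
    {"x":0,"y":0,"z":0,"ax":0,"ay":0,"az":0.85,"grip":1}
  ]
}}

```text
time: 5.45
tool_pos: [0.5041, -0.255, 0.1102]
tcp_rot: [-3.137, 0.144, 0.004]
wrist_force: [-0.2, -0.0, -0.8]
width: 0.174
grip_force: 27.0
```

```bash
python3 d.py .506 -.256 .015 -95.3
```

```text
shift [0.004 0.002 0.19 ] turn [-0.002  0.005  0.001] pos [ 0.5041 -0.255   0.1102] q [-0.51  0.17  1.96 -0.    1.02  1.15] t 5.45 wf [-0.22017089 -0.03508827 -0.82072377] w 0.17401619908049434 27.02051818370819
```

Call:
{"method": "step_arm", "body": {
  "series": [
    {"x":0.004,"y":0.002,"z":0.08,"ax":0,"ay":0,"az":0,"grip":1},
    {"x":0.004,"y":0.002,"z":0.14,"ax":0,"ay":0,"az":0,"grip":1},
    {"x":0.004,"y":0.002,"z":0.17,"ax":0,"ay":0,"az":0,"grip":1},
    {"x":0.004,"y":0.002,"z":0.184,"ax":0,"ay":0,"az":0,"grip":1},
    {"x":0.004,"y":0.002,"z":0.188,"ax":0,"ay":0,"az":0,"grip":1},
    {"x":0.004,"y":0.002,"z":0.19,"ax":0,"ay":0,"az":0,"grip":1},
    {"x":0.004,"y":0.002,"z":0.19,"ax":0,"ay":0,"az":0,"grip":1}
  ]
}}

```text
time: 6.15
tool_pos: [0.5083, -0.2574, 0.0182]
tcp_rot: [3.137, -0.144, 0.004]
wrist_force: [-0.1, -0.5, 0.3]
width: 0.175
grip_force: 27.0
```

Call:
{"method": "step_arm", "body": {
  "series": [
    {"x":0,"y":0,"z":0.004,"ax":0,"ay":0,"az":0,"grip":1},
    {"x":0,"y":0,"z":0.006,"ax":0,"ay":0,"az":0,"grip":1},
    {"x":0,"y":0,"z":0.006,"ax":0,"ay":0,"az":0,"grip":1}
  ]
}}

```text
time: 6.45
tool_pos: [0.5078, -0.2571, 0.0148]
tcp_rot: [3.138, -0.144, 0.002]
wrist_force: [-0.4, 0.8, 4.0]
width: 0.172
grip_force: 27.5
```

Contact is made (4 N), so I release and rise.

Call:
{"method": "step_arm", "body": {
  "series": [
    {"x":0,"y":0,"z":0.005,"ax":0,"ay":0,"az":0,"grip":0.5},
    {"x":0,"y":0,"z":0.005,"ax":0,"ay":0,"az":0,"grip":0},
    {"x":0,"y":0,"z":0.003,"ax":0,"ay":0,"az":0,"grip":-0.1},
    {"x":0,"y":0,"z":0.003,"ax":0,"ay":0,"az":0,"grip":-0.1},
    {"x":0,"y":0,"z":-0.03,"ax":0,"ay":0,"az":0,"grip":-0.1},
    {"x":0,"y":0,"z":-0.13,"ax":0,"ay":0,"az":0,"grip":-0.1},
    {"x":0,"y":0,"z":-0.23,"ax":0,"ay":0,"az":0,"grip":-0.1},
    {"x":0,"y":0,"z":-0.33,"ax":0,"ay":0,"az":0,"grip":-0.1},
    {"x":0,"y":0,"z":-0.38,"ax":0,"ay":0,"az":0,"grip":-0.1}
  ]
}}

```text
time: 7.35
tool_pos: [0.5093, -0.2579, 0.2096]
tcp_rot: [3.135, -0.144, 0.011]
wrist_force: [0.2, -1.2, -1.1]
width: 0.554
grip_force: 0.0
```

```bash
python3 - <<'E'
from h import *
import pickle
t0=pickle.load(open('top.pkl','rb'));w=pickle.load(open('w1.pkl','rb'))
sd=cam('side');w3=cam('wrist');B=lambda c:c['img'][:,:,::-1]
pickle.dump(w3,open('w3.pkl','wb'))
cr=lambda im,s:cv2.resize(im,s,interpolation=cv2.INTER_CUBIC)
cv2.imwrite('pics/m3.png',np.vstack([np.hstack([cr(B(w)[130:240,260:400],(400,314)),cr(B(sd)[110:190,290:410],(400,314))]),np.hstack([cr(B(t0)[255:300,170:230],(400,286)),cr(B(w3),(400,286))])]))
E
python3 d.py .45 .191 .2 -95
```

```text
shift [-0.203 -0.884  0.014] turn [ 0.009 -0.019 -0.008] pos [ 0.5104 -0.2585  0.2102] q [-0.51  0.08  1.86 -0.    1.19  1.15] t 7.45 wf [ 1.3608204  -0.35467311  0.16172691] w 0.5505046855951282 0.0
```

View pics/m3.png

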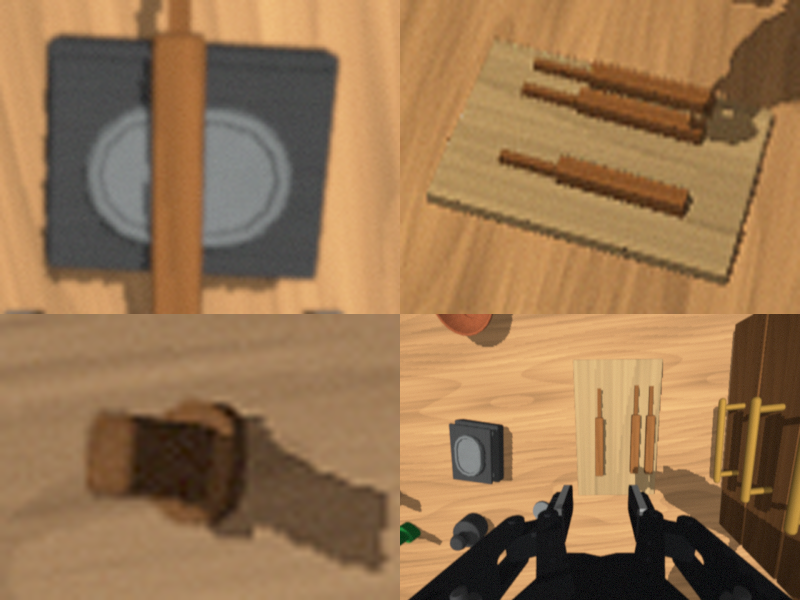

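The stick lies on the clear half, parallel to the other two and with its blade the same way. Next I stop just short of the tamp for a close look.

```bash
python3 - <<'E'
from h import *
import pickle
t=pickle.load(open('top.pkl','rb'))
print(atz(t,186.8,277,.1))
E
python3 d.py .40 .19 .22 -95
```

```text
[0.45198122 0.19258684 0.1       ]
shift [-0.302 -0.873 -0.027] turn [ 0.009 -0.019 -0.008] pos [ 0.5104 -0.2585  0.2102] q [-0.51  0.08  1.86 -0.    1.19  1.15] t 7.45 wf [ 1.3608204  -0.35467311  0.16172691] w 0.5505046855951282 0.0
```

Call:
{"method": "step_arm", "body": {
  "series": [
    {"x":-0.3,"y":-0.87,"z":-0.02,"ax":0.01,"ay":-0.02,"az":0,"grip":-0.1},
    {"x":-0.3,"y":-0.87,"z":-0.02,"ax":0.01,"ay":-0.02,"az":0,"grip":-0.1},
    {"x":-0.3,"y":-0.87,"z":-0.02,"ax":0.01,"ay":-0.02,"az":0,"grip":-0.1},
    {"x":-0.3,"y":-0.87,"z":-0.02,"ax":0.01,"ay":-0.02,"az":0,"grip":-0.1},
    {"x":-0.3,"y":-0.87,"z":-0.02,"ax":0.01,"ay":-0.02,"az":0,"grip":-0.1},
    {"x":-0.3,"y":-0.87,"z":-0.02,"ax":0.01,"ay":-0.02,"az":0,"grip":-0.1},
    {"x":-0.3,"y":-0.87,"z":-0.02,"ax":0.01,"ay":-0.02,"az":0,"grip":-0.1},
    {"x":-0.3,"y":-0.87,"z":-0.02,"ax":0.01,"ay":-0.02,"az":0,"grip":-0.1},
    {"x":-0.3,"y":-0.87,"z":-0.02,"ax":0.01,"ay":-0.02,"az":0,"grip":-0.1},
    {"x":-0.3,"y":-0.87,"z":-0.02,"ax":0.01,"ay":-0.02,"az":0,"grip":-0.1},
    {"x":-0.3,"y":-0.87,"z":-0.02,"ax":0.01,"ay":-0.02,"az":0,"grip":-0.1},
    {"x":-0.3,"y":-0.87,"z":-0.02,"ax":0.01,"ay":-0.02,"az":0,"grip":-0.1}
  ]
}}

```text
time: 8.65
tool_pos: [0.3973, 0.1893, 0.2129]
tcp_rot: [-3.134, 0.143, 0.018]
wrist_force: [0.6, -0.4, -0.3]
width: 0.554
grip_force: 0.0
```

```bash
python3 - <<'E'
from h import *
import pickle
tp=cam('top');pickle.dump(tp,open('tp4.pkl','wb'))
c=cam('wrist','w4');pickle.dump(c,open('w4.pkl','wb'))
B=lambda c:c['img'][:,:,::-1]
p=proj(c,[.452,.192,.1]);q=proj(c,[.452,.192,.018]);print(p,q)
u,v=(p+q).astype(int)//2
u0=max(0,min(540,u-50));v0=max(0,min(300,v-50));print(u0,v0)
a=cv2.resize(B(c)[v0:v0+100,u0:u0+100],(400,400),interpolation=cv2.INTER_CUBIC)
b=cv2.resize(B(tp)[190:265,262:337],(400,400),interpolation=cv2.INTER_CUBIC)
cv2.imwrite('pics/m4.png',np.hstack([a,b]))
E
python3 d.py .452 .192 .2 -95
```

```text
[312.48042761 135.39405851] [314.65724014 130.44215515]
263 82
shift [ 0.108 -0.017  0.025] turn [-0.008  0.021 -0.012] pos [0.3978 0.1887 0.2133] q [ 0.38 -0.18  2.1   0.01  1.23  2.04] t 8.75 wf [0.72657614 0.66220738 0.16277619] w 0.5493590903397042 0.0
```

View pics/m4.png

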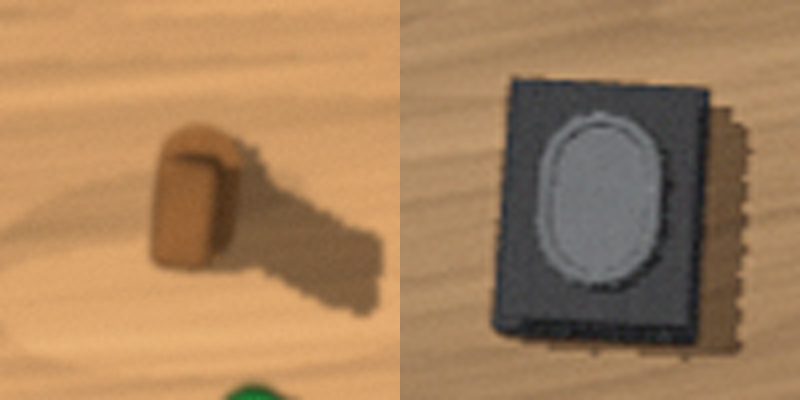

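Run:
```python
from h import *
import pickle
L=lambda n:pickle.load(open(n+'.pkl','rb'))
w1,w3,w4,tp=map(L,('w1','w3','w4','tp4'))
print('tamp top',atz(w4,309,135,.1))
e=[atz(w4,263+x/4,82+y/4,.1) for x,y in((162,160),(152,262),(215,165),(208,265))]
for i in(0,2): d=e[i]-e[i+1];print(np.linalg.norm(d),np.degrees(np.arctan2(d[1],d[0])))
print('bulla w1',atz(w1,326.2,192,.0485),'top',atz(tp,299.3,227.5,.0485))
ax=[atz(w1,260+x/2.857,130+y/2.857,.0485) for x,y in((291,177),(87,177))];d=ax[0]-ax[1];print(np.linalg.norm(d),np.degrees(np.arctan2(d[1],d[0])))
# segmentation of grey bulla in top & w3
for n,c,(u0,u1,v0,v1) in(('top',tp,(280,322,205,252)),('w3',w3,(70,170,160,280))):
    im=c['img'][v0:v1,u0:u1].astype(int)
    m=((im.max(2)-im.min(2)<30)&(im.mean(2)>85)).astype(np.uint8)
    n_,lab,st,ce=cv2.connectedComponentsWithStats(m);k=1+np.argmax(st[1:,4])
    pts=np.argwhere(lab==k)[:,::-1]+[u0,v0]
    P=np.array([atz(c,u,v,.0475)[:2] for u,v in pts]);C=np.cov(P.T);w,V=np.linalg.eigh(C)
    print(n,st[k],(P.max(0)+P.min(0))/2,P.mean(0),np.sqrt(w)*4,np.degrees(np.arctan2(V[1,1],V[0,1])))
```

```text
tamp top [0.45260789 0.19496381 0.1       ]
0.021683475600433724 -12.051362998836177
0.021209062257198236 -9.645238287087228
bulla w1 [ 0.51850287 -0.02307869  0.0485    ] top [ 0.51651741 -0.02494925  0.0485    ]
0.06491764870422548 -9.696465680676248
top [  7   6  24  32 617] [ 0.51934032 -0.02423595] [ 0.51839935 -0.02413725] [0.04825072 0.06601648] 165.02641694770276
w3 [  16    9   44   59 2106] [ 0.51806739 -0.02405189] [ 0.51875458 -0.02360853] [0.04881581 0.06906595] 166.5666023897494
```

```bash
python3 d.py .4525 .194 .16 -100.5
```

```text
shift [ 0.109 -0.02   0.105] turn [-0.007  0.022  0.171] pos [0.3978 0.1887 0.2133] q [ 0.38 -0.18  2.1   0.01  1.23  2.04] t 8.75 wf [0.72657614 0.66220738 0.16277619] w 0.5493590903397042 0.0
```

Call:
{"method": "step_arm", "body": {
  "series": [
    {"x":0.11,"y":-0.02,"z":0.05,"ax":-0.007,"ay":0.02,"az":0.17,"grip":-0.1},
    {"x":0.11,"y":-0.02,"z":0.1,"ax":-0.007,"ay":0.02,"az":0.17,"grip":-0.1},
    {"x":0.11,"y":-0.02,"z":0.1,"ax":-0.007,"ay":0.02,"az":0.17,"grip":-0.1},
    {"x":0.11,"y":-0.02,"z":0.1,"ax":-0.007,"ay":0.02,"az":0.17,"grip":-0.1}
  ]
}}

```text
time: 9.15
tool_pos: [0.4523, 0.1937, 0.1626]
tcp_rot: [3.128, -0.287, -0.005]
wrist_force: [-0.1, -0.9, 0.0]
width: 0.552
grip_force: 0.0
```

```bash
python3 d.py .4525 .194 .056 -100.5
python3 - <<'E'
from h import *
c=cam('wrist');s=cam('side');B=lambda c:c['img'][:,:,::-1]
cv2.imwrite('pics/m5.png',np.hstack([B(c)[100:400,170:470],cv2.resize(B(s)[220:370,270:420],(300,300))]))
E
```

```text
shift [ 0.001 -0.001  0.213] turn [ 0.001  0.006 -0.   ] pos [0.4523 0.1937 0.1626] q [ 0.35 -0.03  2.06  0.    1.11  2.11] t 9.15 wf [-0.13019953 -0.85684926  0.01555788] w 0.5516226730357487 0.0
```

View pics/m5.png

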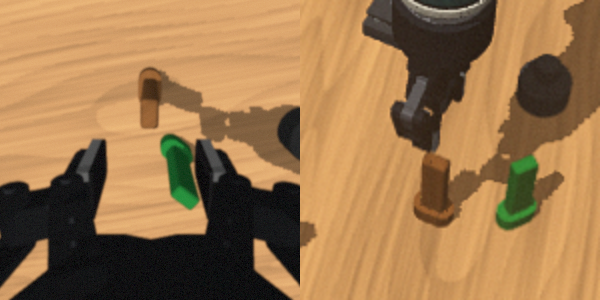

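In the wrist view the brown tamp is centred between the fingers and aligned with them, with the green one behind. Next I descend and grip.

Call:
{"method": "step_arm", "body": {
  "force": 45,
  "series": [
    {"x":0,"y":0,"z":0.06,"ax":0,"ay":0.006,"az":0,"grip":-0.1},
    {"x":0,"y":0,"z":0.12,"ax":0,"ay":0.006,"az":0,"grip":-0.1},
    {"x":0,"y":0,"z":0.17,"ax":0,"ay":0.006,"az":0,"grip":-0.1},
    {"x":0,"y":0,"z":0.2,"ax":0,"ay":0.006,"az":0,"grip":-0.1},
    {"x":0,"y":0,"z":0.213,"ax":0,"ay":0.006,"az":0,"grip":-0.1},
    {"x":0,"y":0,"z":0.213,"ax":0,"ay":0.006,"az":0,"grip":0.2},
    {"x":0,"y":0,"z":0.213,"ax":0,"ay":0.006,"az":0,"grip":0.4},
    {"x":0,"y":0,"z":0.213,"ax":0,"ay":0.006,"az":0,"grip":0.55},
    {"x":0,"y":0,"z":0.213,"ax":0,"ay":0.006,"az":0,"grip":1},
    {"x":0,"y":0,"z":0.213,"ax":0,"ay":0.006,"az":0,"grip":1},
    {"x":0,"y":0,"z":0.213,"ax":0,"ay":0.006,"az":0,"grip":1}
  ]
}}

```text
time: 10.35
tool_pos: [0.454, 0.1959, 0.0582]
tcp_rot: [-3.127, 0.283, -0.008]
wrist_force: [-1.3, -0.3, 6.2]
width: 0.157
grip_force: 46.9
```

```bash
python3 d.py .518 -.024 .20 -102
```

```text
shift [ 0.206  0.409 -0.283] turn [-0.004 -0.009  0.055] pos [0.454  0.1959 0.0582] q [ 0.36  0.1   2.15 -0.    0.89  2.11] t 10.35 wf [-1.30949267 -0.33293084  6.18011747] w 0.15700105379324042 46.89665079116821
```

Call:
{"method": "step_arm", "body": {
  "series": [
    {"x":0,"y":0,"z":-0.04,"ax":0,"ay":0,"az":0,"grip":1},
    {"x":0,"y":0,"z":-0.12,"ax":0,"ay":0,"az":0,"grip":1},
    {"x":0,"y":0,"z":-0.2,"ax":0,"ay":0,"az":0,"grip":1},
    {"x":0.05,"y":0.09,"z":-0.25,"ax":0,"ay":0,"az":0,"grip":1},
    {"x":0.09,"y":0.18,"z":-0.25,"ax":0,"ay":0,"az":0.05,"grip":1},
    {"x":0.14,"y":0.27,"z":-0.25,"ax":0,"ay":0,"az":0.05,"grip":1},
    {"x":0.18,"y":0.35,"z":-0.25,"ax":0,"ay":0,"az":0.05,"grip":1},
    {"x":0.205,"y":0.405,"z":-0.25,"ax":0,"ay":0,"az":0.05,"grip":1},
    {"x":0.205,"y":0.41,"z":-0.25,"ax":0,"ay":0,"az":0.05,"grip":1},
    {"x":0.205,"y":0.41,"z":-0.23,"ax":0,"ay":0,"az":0.05,"grip":1},
    {"x":0.205,"y":0.41,"z":-0.18,"ax":0,"ay":0,"az":0.05,"grip":1},
    {"x":0.205,"y":0.41,"z":-0.17,"ax":0,"ay":0,"az":0.05,"grip":1}
  ]
}}

```text
time: 11.55
tool_pos: [0.5134, -0.0231, 0.1382]
tcp_rot: [-3.124, 0.323, 0.006]
wrist_force: [-0.3, -0.1, -3.0]
width: 0.162
grip_force: 46.0
```

```bash
python3 - <<'E'
from h import *
import pickle
c=cam('wrist');s=cam('side');t=cam('top');pickle.dump((c,s,t),open('m6.pkl','wb'));B=lambda c:c['img'][:,:,::-1]
r=lambda i:cv2.resize(i,(400,400),interpolation=cv2.INTER_CUBIC)
cv2.imwrite('pics/m6.png',np.hstack([r(B(c)[130:290,240:400]),r(B(s)[150:250,280:380])]))
st=bot.read_state();p=np.array(st['tool_pos']);print(p,[(proj(s,[p[0],p[1],p[2]-.058+h])-[280,150])*4 for h in(0,.018)],(proj(s,[.518,-.024,.046])-[280,150])*4,(proj(c,[.518,-.024,.046])-[240,130])*2.5)
E
python3 d.py .518 -.024 .108 -102
```

```text
[ 0.51561913 -0.02348263  0.1411461 ] [array([204.22262297, 234.0672211 ]), array([204.82482345, 211.44204067])] [198.90651731 277.40689029] [203.16905973 168.27262909]
shift [0.005 0.    0.066] turn [-0.002 -0.001  0.008] pos [ 0.5156 -0.0235  0.1411] q [-0.09  0.04  2.04  0.    1.07  1.68] t 11.7 wf [ 0.56019147 -0.00241672 -0.19817722] w 0.156202259624878 45.991694927215576
```

View pics/m6.png

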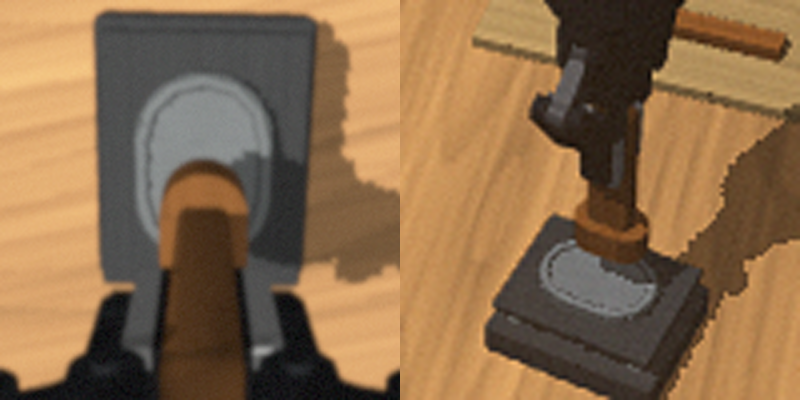

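The tamp is held upright over the bulla. In the side view the foot sits a little to the right of where I predicted, so I'll work out the grip offset from its outline.

Run:
```python
from h import *
import pickle
from scipy.optimize import least_squares
c,s,t=pickle.load(open('m6.pkl','rb'));p=np.array([.5156,-.0235,.1411]);ya=np.radians(-12)
a=np.linspace(0,2*np.pi,73)
foot=np.stack([12*np.cos(a)+np.where(np.cos(a)>0,8,-8),12*np.sin(a)],1)/1000
Rz=np.array([[np.cos(ya),-np.sin(ya)],[np.sin(ya),np.cos(ya)]]);foot=foot@Rz.T
def bounds(d,cam,o,k,zs=(0,.018)):
    P=np.array([(proj(cam,[p[0]+d[0]+x,p[1]+d[1]+y,p[2]-.058+d[2]+z])-o)*k for x,y in foot for z in zs])
    return P
def f(d):
    S=bounds(d,s,[280,150],4); W=bounds(d,c,[240,130],2.5)
    return [S[:,0].min()-177,S[:,0].max()-250,S[:,1].max()-262,W[:,0].min()-159,W[:,0].max()-248,W[:,1].min()-159]
r=least_squares(f,[0,0,0]);print('offset',r.x.round(4),'res',np.round(r.fun,1),'at0',np.round(f([0,0,0]),1))
R=np.array([[np.cos(ya),np.sin(ya)],[-np.sin(ya),np.cos(ya)]]);print('tamp frame',R@r.x[:2])
```

```text
offset [-0.0048  0.001  -0.0016] res [-1.1  1.1  0.2 -0.4  0.5 -0. ] at0 [ -9.6  -7.6  -5.   -1.    1.4 -15.5]
tamp frame [-4.94090465e-03  4.88786515e-06]
```

```bash
python3 d.py .523 -.025 .11 -102
```

```text
shift [0.015 0.    0.062] turn [-0.002 -0.001  0.008] pos [ 0.5156 -0.0235  0.1411] q [-0.09  0.04  2.04  0.    1.07  1.68] t 11.7 wf [ 0.56019147 -0.00241672 -0.19817722] w 0.156202259624878 45.991694927215576
```

Call:
{"method": "step_arm", "body": {
  "series": [
    {"x":0.012,"y":0,"z":0.02,"ax":0,"ay":0,"az":0,"grip":1},
    {"x":0.012,"y":0,"z":0.04,"ax":0,"ay":0,"az":0,"grip":1},
    {"x":0.012,"y":0,"z":0.055,"ax":0,"ay":0,"az":0,"grip":1},
    {"x":0.012,"y":0,"z":0.055,"ax":0,"ay":0,"az":0,"grip":1},
    {"x":0.012,"y":0,"z":0.055,"ax":0,"ay":0,"az":0,"grip":1},
    {"x":0.012,"y":0,"z":0.055,"ax":0,"ay":0,"az":0,"grip":1}
  ]
}}

```text
time: 12.3
tool_pos: [0.5227, -0.0259, 0.1147]
tcp_rot: [-3.124, 0.325, -0.005]
wrist_force: [-0.8, -0.4, -1.5]
width: 0.158
grip_force: 46.1
```

```bash
python3 d.py .523 -.025 .104 -102
```

```text
shift [ 0.    -0.002  0.021] turn [-0.002 -0.006  0.005] pos [ 0.5227 -0.0259  0.1147] q [-0.1   0.08  2.05  0.    1.01  1.68] t 12.3 wf [-0.8047785  -0.42615591 -1.51667133] w 0.15822905298300566 46.07494354248047
```

Call:
{"method": "step_arm", "body": {
  "series": [
    {"x":0,"y":0,"z":0.01,"ax":0,"ay":0,"az":0,"grip":1},
    {"x":0,"y":0,"z":0.01,"ax":0,"ay":0,"az":0,"grip":1},
    {"x":0,"y":0,"z":0.01,"ax":0,"ay":0,"az":0,"grip":1},
    {"x":0,"y":0,"z":0.01,"ax":0,"ay":0,"az":0,"grip":1}
  ]
}}

```text
time: 12.7
tool_pos: [0.5225, -0.0258, 0.1095]
tcp_rot: [-3.124, 0.324, -0.005]
wrist_force: [-0.5, 0.0, -1.1]
width: 0.156
grip_force: 46.1
```

Run:
```python
from h import *
import pickle
ps=[];S=[]
for i in range(3):
    c=cam('wrist');ps.append(bot.read_state()['tool_pos']);s=cam('side');ps.append(bot.read_state()['tool_pos'])
pickle.dump((c,s),open('m7.pkl','wb'));p=np.mean(ps,0);print(p,np.std(ps,0));B=lambda c:c['img'][:,:,::-1]
r=lambda i:cv2.resize(i,(400,400),interpolation=cv2.INTER_CUBIC)
cv2.imwrite('pics/m7.png',np.hstack([r(B(c)[130:290,240:400]),r(B(s)[170:250,290:370])]))
print(bot.read_state()['wrist_force'])
```

```text
[ 0.52258126 -0.02581223  0.10955732] [1.86860903e-05 9.37354538e-06 2.54081935e-05]
[ 0.57057849  0.48255192 -1.6438608 ]
```

View pics/m7.png

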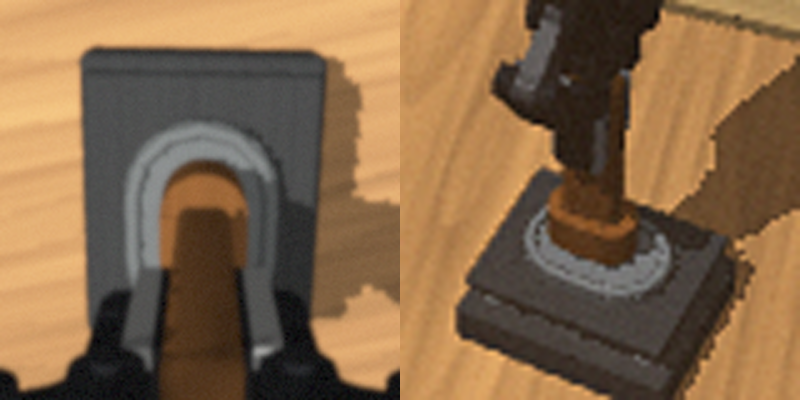

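Run:
```python
from h import *
import pickle
from scipy.optimize import least_squares
c,s=pickle.load(open('m7.pkl','rb'));p=np.array([.5226,-.0258,.1096]);ya=np.radians(-12)
a=np.linspace(0,2*np.pi,73);Rz=np.array([[np.cos(ya),-np.sin(ya)],[np.sin(ya),np.cos(ya)]])
ob=lambda r,h:(np.stack([r*np.cos(a)+np.sign(np.cos(a))*h,r*np.sin(a)],1)/1000)@Rz.T
def f(d,sh,base,zs,oS,oW):
    P=[[base[0]+d[0]+x,base[1]+d[1]+y,base[2]+d[2]+z] for x,y in sh for z in zs]
    S=np.array([(proj(s,q)-[290,170])*5 for q in P]);W=np.array([(proj(c,q)-[240,130])*2.5 for q in P])
    return np.array([S[:,0].min()-oS[0],S[:,0].max()-oS[1],S[:,1].max()-oS[2],W[:,0].min()-oW[0],W[:,0].max()-oW[1],W[:,1].min()-oW[2]])
r=least_squares(f,[0,0,0],args=(ob(12,8),[p[0],p[1],p[2]-.058],(0,.018),(147,237,262),(159,248,160)));print(r.x.round(4),r.fun.round(1));T=p+r.x-[0,0,.058]
r=least_squares(lambda d:f([*d,0],ob(23,10),[.518,-.024,0],(.0485,),(124,270,297),(126,275,122)),[0,0]);print(r.x.round(4),r.fun.round(1))
b=np.array([.518,-.024])+r.x;print('foot',T,'bulla',b,'tamp in bulla frame',Rz.T@(T[:2]-b))
```

```text
[-0.0018  0.0007  0.0017] [ 1.   2.5 -0.9 -1.3 -0.  -2. ]
[-0.      0.0005] [-0.3  3.8 -2.5 -4.1  1.9 -1.4]
foot [ 0.52080613 -0.02512084  0.0533004 ] bulla [ 0.51796618 -0.02350276] tamp in bulla frame [ 0.00311431 -0.00099227]
```

Call:
{"method": "step_arm", "body": {
  "series": [
    {"x":-0.006,"y":-0.002,"z":0,"ax":0,"ay":0,"az":0,"grip":1},
    {"x":-0.006,"y":-0.002,"z":0.004,"ax":0,"ay":0,"az":0,"grip":1},
    {"x":-0.006,"y":-0.002,"z":0.008,"ax":0,"ay":0,"az":0,"grip":1},
    {"x":-0.006,"y":-0.002,"z":0.008,"ax":0,"ay":0,"az":0,"grip":1},
    {"x":-0.006,"y":-0.002,"z":0.008,"ax":0,"ay":0,"az":0,"grip":1}
  ]
}}

```text
time: 13.5
tool_pos: [0.5197, -0.0242, 0.1053]
tcp_rot: [-3.124, 0.324, -0.004]
wrist_force: [-0.3, -0.7, -1.7]
width: 0.159
grip_force: 46.1
```

Call:
{"method": "step_arm", "body": {
  "series": [
    {"x":0,"y":0,"z":0.002,"ax":0,"ay":0,"az":0,"grip":1},
    {"x":0,"y":0,"z":0.004,"ax":0,"ay":0,"az":0,"grip":1},
    {"x":0,"y":0,"z":0.004,"ax":0,"ay":0,"az":0,"grip":1},
    {"x":0,"y":0,"z":0.004,"ax":0,"ay":0,"az":0,"grip":1}
  ]
}}

```text
time: 13.9
tool_pos: [0.52, -0.0243, 0.1038]
tcp_rot: [-3.124, 0.324, -0.005]
wrist_force: [-1.2, -0.7, 1.5]
width: 0.156
grip_force: 46.5
```

Call:
{"method": "step_arm", "body": {
  "series": [
    {"x":0,"y":0,"z":0.002,"ax":0,"ay":0,"az":0,"grip":1},
    {"x":0,"y":0,"z":0.004,"ax":0,"ay":0,"az":0,"grip":1},
    {"x":0,"y":0,"z":0.006,"ax":0,"ay":0,"az":0,"grip":1},
    {"x":0,"y":0,"z":0.006,"ax":0,"ay":0,"az":0,"grip":1},
    {"x":0,"y":0,"z":0.006,"ax":0,"ay":0,"az":0,"grip":1}
  ]
}}

```text
time: 14.4
tool_pos: [0.5201, -0.0242, 0.1007]
tcp_rot: [-3.124, 0.324, -0.005]
wrist_force: [-0.7, -0.4, 4.3]
width: 0.161
grip_force: 46.8
```

Call:
{"method": "step_arm", "body": {
  "series": [
    {"x":0,"y":0,"z":0.002,"ax":0,"ay":0,"az":0,"grip":1},
    {"x":0,"y":0,"z":0.004,"ax":0,"ay":0,"az":0,"grip":1},
    {"x":0,"y":0,"z":0.004,"ax":0,"ay":0,"az":0,"grip":1},
    {"x":0,"y":0,"z":0.004,"ax":0,"ay":0,"az":0,"grip":1},
    {"x":0,"y":0,"z":0.004,"ax":0,"ay":0,"az":0,"grip":1},
    {"x":0,"y":0,"z":0.004,"ax":0,"ay":0,"az":0,"grip":1},
    {"x":0,"y":0,"z":0.004,"ax":0,"ay":0,"az":0,"grip":1},
    {"x":0,"y":0,"z":0.004,"ax":0,"ay":0,"az":0,"grip":1},
    {"x":0,"y":0,"z":0.004,"ax":0,"ay":0,"az":0,"grip":1}
  ]
}}

```text
time: 15.3
tool_pos: [0.52, -0.0242, 0.0987]
tcp_rot: [-3.124, 0.324, -0.005]
wrist_force: [-0.6, -0.1, 4.7]
width: 0.158
grip_force: 47.0
```

Run:
```python
from h import *
F=[]
for i in range(6): s=cam('side');st=bot.read_state();F.append(st['wrist_force'])
print(np.mean(F,0),st['tool_pos'],st['torque'],st['time'])
# foot segmentation bounds in side image (warm brown) rel. to model
im=cv2.cvtColor(s['img'],cv2.COLOR_RGB2HSV)[185:232,305:350]
print(st['joint_vel'].round(4) if hasattr(st['joint_vel'],'round') else st['joint_vel'])
```

```text
[-1.06598424 -0.14312208  5.21452083] [ 0.52004103 -0.02426287  0.09869955] [-0.03471304  0.28421355  0.01025432] 15.6
[ 0.0016  0.0002 -0.0004 -0.0008  0.0004  0.0014]
```

```bash
python3 -c "
from workcell import bot
print(bot.finish_job())"
```

```text
the job is handed in; nothing more can be done
None
```

I handed the job in at 15.6 s without seeing the verdict: the stick lies on the clear half of the board, parallel to the others and blade the same way, and the gripped tamp is held steady and upright on the bulla at about 6.6 N, which I estimate as 5.5 mm of cradle sink.

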